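# Template board off the safety hook and back into the packed rack

### The job

Take the light wooden template board with the blue faces off the red safety hook: push the hook's sprung keeper open with the board itself, not with the fingers, and lift the board out past the beak. Then push it down into the narrow gap in the row of templates in the plywood rack, so that it stands on the rack's floor between its neighbours with its slot end up and none of them topples, and let go.

Things in the scene. Friction and masses are not known exactly. Their poses are not given: they have to be found in the camera images.
- board_mid (a point): Middle of the hanging template board, 76 mm over its lower edge: light wood, blue panels, upright plate 110 mm wide (its x, pointing away from the robot within 0.3 rad), 14 thick (y), 152 tall (z up), 0.15-0.26 kg, loose. A slot through it along y, 44 wide, spans 8 to 64 mm above the point; a 12 mm high top bar closes it. The lowest 20 mm taper to a 4 mm edge.
- board_grip (a point): Point to grip the board across its 14 mm thickness (along its y): on the 33 mm wide upright beside the slot nearest the robot, 41 mm in -x and 49 mm in +z from board_mid, in mid-thickness; 125 mm above the lower edge, 27 mm below the top.
- hook_seat (a point): Top of the hook's lower bar (red, 10 mm round) under the board's top bar, 200 mm above the bench. Axes of the hook: x to the post, y across, z up. Bar runs to -y and rises as the shank at y -41 mm. The hook swings easily about its x on a pin 130 mm above, 0.12 rad (16 mm here) to a stop each way: it gives way before the keeper does. The reading follows it.
- hook_beak (a point): End of the hook's beak, mid-thickness, at y -8, z 22.5 mm from the seat: the hook turns up at y +16 mm and leads back over the board's top bar to here; top 5 mm higher. The board leaves between beak and shank: pressed 18 to 22 mm to the hook's -y, raised 29 to 42 mm along the hook's z, which leans while it is pushed (more: slot's lower edge meets the bar), then 40 mm or more to +y over the beak.
- keeper (a joint): Steel keeper, 20 mm wide, 50 long, hinged at the shank 55 mm above the seat, slanting down to the board. Rad: 0 shut, 0.38 fully open at a firm stop. The board's top bar pushed to the hook's -y opens it: 2.5 N at first, 6 N at the end, once the hook has swung to its stop. Fully open leaves 21 mm between it and the beak. It springs shut when the board is off.
- keeper_tip (a point): Free lower end of the keeper, 9 mm above and 13 mm to -y of the seat when shut.
- beam_end (a point): Middle of the lower edge of the end, nearest the robot, of the fixed yellow beam (36 mm wide) that runs over the hook to a post 100 mm beyond the seat: 47 mm nearer to the robot than the seat and 147 mm above it. An upright gripper at board_grip strikes the beam; one leaning back towards the robot by about 30 degrees passes.
- rack: Fixed plywood rack, origin mid-underside. Floor 6 mm up; inside 126 mm (x) by 78 (y; the row runs along y); end walls 66 mm high, front and back lips 22 high, 10 thick. Three templates leave 24 mm in all; the one gap wider than 6 mm between two of them (7 to 10 mm, first and second from the -y end) is to take the board; templates slide apart along y when wedged.
- red_mid (a point): Centre of the red template in the rack: loose upright plate 104 (x) x 18 (y) x 84 mm (z), 0.2 kg, edges rounded 3 mm.
- yellow_mid (a point): Centre of the yellow template in the rack, same size as the red one.
- green_mid (a point): Centre of the green template in the rack, same size as the red one.
- board_foot (a point): Middle of the board's tapered lower edge, 76 mm below board_mid; the end that goes down into the rack.
There are look-alikes about, which are no part of the job. There is more than one size of the part that bears board_mid; the job needs the larger.

How it is judged:
On the way, in this order (a step that is already met when the one before it is completed fails the run):
1. the keeper is pressed open by the board (value of joint keeper above 0.12 rad and distance between board_mid and hook_seat below 0.09 m and contact force between board and keeper above 0.5 N), for 0.1 s.
2. the board is off the hook and the keeper has sprung shut (value of joint keeper below 0.05 rad and horizontal distance between board_mid and hook_seat above 0.08 m and height (world z) of board_mid above 0.11 m), for 0.1 s.
At the end, for the whole second after the job is handed in: The board stands released and at rest on the rack's floor (within 6 mm) between the first and second template from the -y end, its middle within 12 mm of the rack's in x, slot up; board and templates lean under 15 degrees, and the templates stand on the floor (z of board_mid in the frame of rack between 0.074 and 0.088 m and y of board_foot in the frame of rack between -0.019 and 0.001 m and x of board_mid in the frame of rack between -0.012 and 0.012 m and angle between each of board_mid, red_mid, yellow_mid, green_mid's own z axis and vertical below 0.26 rad and z of each of red_mid, yellow_mid, green_mid in the frame of rack below 0.055 m and linear speed of board below 0.02 m/s); the robot touches nothing.
It fails at once if the fingers push the keeper (contact force between the fingers and keeper above 1.5 N).
It fails at once if a template in the rack topples (angle between any of red_mid, yellow_mid, green_mid's own z axis and vertical above 0.6 rad).
It also fails if it takes over 58 s, if anything falls off the work surface, if the arm or the gripper's body presses on something with over 40 N, if the wrist force passes 120 N, or if a joint passes its speed limit or range.

### The arm

A 7-joint arm with a two-finger parallel gripper is mounted at the origin on a cart in front of the work surface, level with it; the furniture and walls round the work are solid. World frame = base frame: x ahead of the robot, y to its left, z up, the work surface at z = 0. Lengths are in m, angles in rad, forces in N, time in s.
With the tool pointing down it reaches from about 0.425 to 0.925 m from the base axis. Payload 6.8 kg.
Tool frame: the origin (TCP) lies on the centre line of the jaws, within the pads' length; the fingertips stand 8 mm ahead of it and the grasp point (between the pads) lies 11 mm behind it (bot.tips_ahead is the distance from the TCP to the fingertips, in m); z points along the fingers, y is the line along which they close (so a half turn about z gives the same grasp; the last joint's range is limited). The gripper opens to 85 mm and grips with 20 to 120 N. Pads are 22 mm wide; open, the fingers measure 114 mm over their backs; the gripper's body (76 mm by 85 mm) begins 54 mm behind the grasp point. The pads swing forward as they close: fully open they stand 13 mm farther back than shut.
Start: joints at [-1.307, 0.477, 0.022, 1.555, -0.011, 1.109, -0.083], TCP at [0.245, 0.629, 0.239] pointing down, gripper open.
Joint ranges: [-2.96, 2.96], [-0.34, 2.1], [-1.41, 1.46], [0.24, 2.44], [-1.37, 4.51], [0.17, 1.92], [-2.96, 2.96]. Speed limits (rad/s): [2.39, 2.39, 3.14, 3.14, 3.14, 3.14, 3.14].

### API

Orientations are given as a unit quaternion [w, x, y, z].
In Python, from station import bot gives the robot as it stands.
- The arm moves only by the tool send_rows, never from a script. Its argument "deltas" is text: rows parted by semicolons, each of 4 numbers parted by spaces: the shift along the tool's x, y, z in m, then the turn about the tool's z in degrees. In form: x y z spin; .... A call has 1 to 5 rows; each row is the pose to reach, as a shift and turn from the pose commanded when the call began, along the tool's axes at that moment; what a row does not reach only later rows make up. A row lasts 1/10 s, in which the tool goes at most 50 mm and 8.59 degrees, less where a joint would pass 70% of its speed; a pose out of reach is approached as far as the arm can. A call with a gripper value outside its range is refused whole. "claw" is the opening, from 0 (shut) to 1 (fully open), set as the call begins (left out, the last holds). The fingers move at their own pace and stop on an object; "force" is the grip in N (left out, the last holds). Time passes only in rows, so rows that repeat a pose let the fingers close. It gives the time, the measured TCP pose, the force, the opening and the grip force at its end, in the units of the state.
- bot.get_obs(): the state, without advancing time (a new reading comes with each control period).
- bot.read_camera(name): name is "scene" or "top" or "wrist"; returns a dict with "img" (420x560x3 uint8, red, green, blue), "depth" (420x560 float32, m along the optical axis (not along the pixel's ray), 0 where there is no reading), "fx", "fy", "cx", "cy" (pixels), "dist_coeffs" ([k1, k2, p1, p2, k3] as OpenCV has them; the pictures are not rectified), "camera_from_world" (4x4, takes a point from world to camera coordinates). Camera axes: x right, y up, looking along -z (the intrinsics and any distortion apply to the point x, -y, -z); pixel columns grow to the right and rows downward; lengths in m; the calibration is good to about 2 mm. A picture is of the moment at which its call begins.
- bot.hand_in(): hands the job in; it is judged then, once.
Trained networks look in a picture, given as the dict that the camera call returned (one of the last four; its "shot" number tells which), for a name from the list of things; names that differ only in an ending like _2 or _b are one class to them, and where a whole thing is asked for, a point or a joint stands for the part that bears it (a point fixed in the world has none). Each returns a list of dicts, best first, with "confidence" (0 to 1); they miss things now and then, are a little off and sometimes report something else, mostly with a low value. They report only what shows in the picture. A call takes as long as a camera call. They do not tell look-alikes from the thing itself.
- bot.masks_of(picture, query): "mask" (420x560 bool, what is visible of it).
- bot.landmark_of(picture, query): "xyz" ([x, y, z] in m, in world coordinates, good to about 4 mm: a listed point, or the origin of a listed thing).
The state is a dict: "t": time; "q": joint angles; "joint_vel": joint speeds; "joint_torque": joint torques, N m; "eef_pos": TCP position; "tool_rot": TCP orientation; "contact_force": force on the tool from outside, world axes, zero at the start; "torque": the same for the moment, N m; "gripper_width": opening from 0.0 (shut) to 1.0 (fully open); "grasp_force": force on a finger pad.
Only numpy, scipy, OpenCV 4.12 (cv2) and the standard library are available. Lean on these libraries where they do the work, as an engineer would, in place of code of your own. Each camera call takes 0.05 s, during which the arm holds its last target. There are 200 camera calls.

## Working session

There is one attempt and no reset: what is moved stays moved. The work goes in short steps, Python scripts to look and compute and a tool call to move; the robot and the scene stay as the last step left them, time stands still between calls to the robot, and variables do not carry over. Pictures are saved under pics/ and viewed, at most 10 in all, crops included, and the job is handed in when it is done.

Besides the shell and the picture viewer there is one more tool, called after "Request:" as name(argument=value, ...) on one line, values as JSON. send_rows: Moves the arm, as the interface text tells. Its arguments: {"type":"object","properties":{"deltas":{"type":"string"},"claw":{"type":"number"},"force":{"type":"number"}},"required":["deltas"]}

```bash
ls; mkdir -p pics
cat > h.py <<'E'
import numpy as np, cv2
from station import bot
from scipy.spatial.transform import Rotation as R
def rot(q): return R.from_quat([q[1],q[2],q[3],q[0]])
def xyz(p,mask):
    v,u=np.nonzero(mask&(p["depth"]>0)); d=p["depth"][v,u]
    K=np.array([[p["fx"],0,p["cx"]],[0,p["fy"],p["cy"]],[0,0,1]])
    n=cv2.undistortPoints(np.c_[u,v].astype(np.float64)[:,None],K,np.array(p["dist_coeffs"],float))[:,0]
    c=np.c_[n[:,0]*d,-n[:,1]*d,-d]; T=np.linalg.inv(p["camera_from_world"])
    return c@T[:3,:3].T+T[:3,3]
def save(p,n): cv2.imwrite(f"pics/{n}.png",p["img"][:,:,::-1])
E
python3 - <<'E'
from h import *
np.set_printoptions(precision=4,suppress=True)
o=bot.get_obs(); print(o)
ims=[]
for c in ["scene","top"]:
    p=bot.read_camera(c); ims.append(p["img"])
    print(c,np.linalg.inv(p["camera_from_world"])[:3,3])
    for n in ["board_mid","board_grip","hook_seat","hook_beak","keeper_tip","beam_end","rack","red_mid","yellow_mid","green_mid","board_foot"]:
        print(n,[(np.round(r["xyz"],4),round(r["confidence"],2)) for r in bot.landmark_of(p,n)][:4])
    cv2.imwrite(f"pics/{c}0.png",p["img"][:,:,::-1])
E
```

```text
pics
{'t': 0.0, 'q': array([-1.3071,  0.4778,  0.0223,  1.5564, -0.0115,  1.1093, -0.0831]), 'joint_vel': array([-0.0006, -0.    , -0.0018,  0.0007,  0.0013, -0.0012,  0.0001]), 'joint_torque': array([ -0.0013, -59.645 ,   1.6077, -28.1202,   0.0125,   0.0094,
         0.    ]), 'eef_pos': array([0.2451, 0.6283, 0.2383]), 'tool_rot': array([-0.0001,  0.1848,  0.9828, -0.0009]), 'contact_force': array([ 0.1908, -0.5269,  0.7297]), 'torque': array([ 0.0076,  0.0373, -0.0906]), 'grasp_force': 0.0, 'gripper_width': 1.0001268666423617}
scene [ 0.088  -0.4078  0.8599]
board_mid [(array([ 0.6091, -0.0796,  0.0555]), 0.86), (array([0.6091, 0.0868, 0.1332]), 0.74)]
board_grip [(array([0.5675, 0.0894, 0.1838]), 0.94), (array([ 0.6184, -0.0514,  0.0883]), 0.74)]
hook_seat [(array([0.6103, 0.088 , 0.1966]), 0.72)]
hook_beak [(array([0.6094, 0.0766, 0.2227]), 0.61)]
keeper_tip [(array([0.6105, 0.0719, 0.2094]), 0.38), (array([0.6054, 0.0897, 0.1325]), 0.27)]
beam_end [(array([0.5652, 0.0862, 0.344 ]), 0.92)]
rack [(array([ 0.5784, -0.281 , -0.0002]), 0.67)]
red_mid [(array([ 0.5765, -0.2562,  0.0
[... 431 characters left out ...]
858]), 0.66), (array([ 0.6205, -0.0494,  0.0878]), 0.59)]
hook_seat [(array([0.6087, 0.0869, 0.1989]), 0.8)]
hook_beak [(array([0.6046, 0.0817, 0.2221]), 0.59)]
keeper_tip [(array([0.6053, 0.0775, 0.2053]), 0.41)]
beam_end [(array([0.5674, 0.0882, 0.347 ]), 0.56)]
rack [(array([ 0.5742, -0.2848,  0.0021]), 0.85), (array([0.6106, 0.0812, 0.2234]), 0.42)]
red_mid [(array([ 0.5746, -0.2546,  0.0485]), 0.82)]
yellow_mid [(array([ 0.5751, -0.2846,  0.0503]), 0.74)]
green_mid [(array([ 0.5786, -0.3053,  0.0445]), 0.87), (array([0.6107, 0.0876, 0.199 ]), 0.3)]
board_foot [(array([0.6045, 0.085 , 0.0582]), 0.87), (array([ 0.6093, -0.0785,  0.0033]), 0.58), (array([ 0.5759, -0.2547,  0.0496]), 0.38)]
```

View pics/scene0.png

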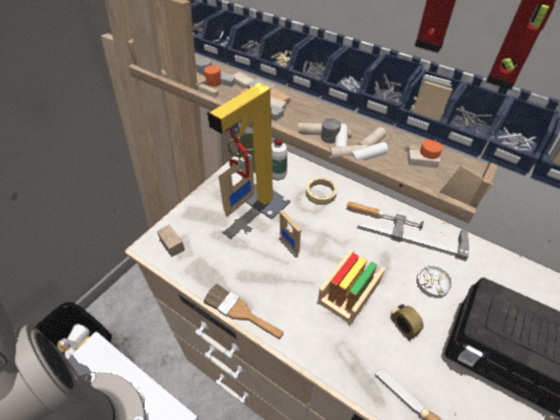

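View pics/top0.png

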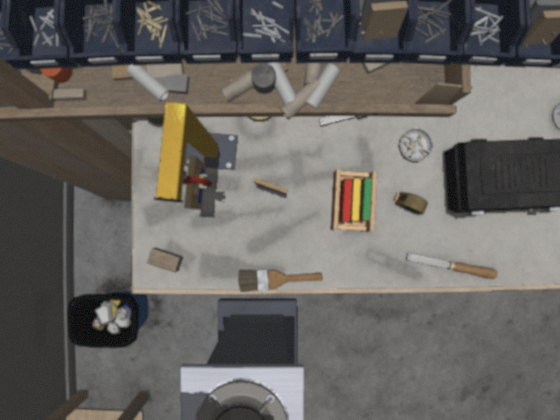

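Run:
```python
from h import *
np.set_printoptions(precision=4,suppress=True)
for c in ["scene","top"]:
    p=bot.read_camera(c)
    for q in ["board_mid","rack","red_mid","yellow_mid","green_mid","beam_end"]:
        for r in bot.masks_of(p,q)[:2]:
            P=xyz(p,r["mask"]); 
            if len(P)<30: continue
            print(c,q,round(r["confidence"],2),len(P),"lo",np.percentile(P,2,axis=0),"hi",np.percentile(P,98,axis=0))
            zt=np.percentile(P[:,2],97); T=P[abs(P[:,2]-zt)<.006]
            if len(T)<10: continue
            (cx,cy),(w,h),a=cv2.minAreaRect((T[:,:2]*1000).astype(np.float32))
            print("   top z",zt,"rect",round(cx,1),round(cy,1),round(w,1),round(h,1),round(a,1), len(T))
```

```text
scene board_mid 0.76 1183 lo [0.5566 0.0731 0.0017] hi [0.6702 0.2059 0.2124]
   top z 0.21206643125723862 rect 603.7 84.7 16.3 94.8 82.6 118
scene board_mid 0.68 475 lo [ 0.5937 -0.1186  0.0145] hi [ 0.6199 -0.0482  0.1119]
   top z 0.1115833391169548 rect 608.0 -84.9 70.1 8.6 71.2 80
scene rack 0.62 1094 lo [ 0.5016 -0.3332  0.0013] hi [ 0.6382 -0.2338  0.0678]
   top z 0.06736536292157608 rect 575.5 -282.9 96.6 143.6 86.4 428
scene red_mid 0.73 488 lo [ 0.5253 -0.2713  0.0122] hi [ 0.6252 -0.2461  0.0919]
   top z 0.09177951902659036 rect 576.7 -262.1 23.0 103.4 86.8 294
scene yellow_mid 0.93 534 lo [ 0.525  -0.2905  0.0069] hi [ 0.6264 -0.2698  0.0924]
   top z 0.09186152329901175 rect 576.3 -282.9 23.9 101.4 88.9 256
scene yellow_mid 0.22 347 lo [0.595  0.0388 0.1951] hi [0.6206 0.0998 0.3253]
scene green_mid 0.66 605 lo [ 0.525  -0.3177  0.0103] hi [ 0.6238 -0.2898  0.0922]
   top z 0.09187159413805915 rect 577.0 -305.6 18.4 103.6 86.5 294
scene beam_end 0.87 4459 lo [0.5647 0.0172 0.0053] hi [0.7395 0.1053 0.386 ]
   top z 0.38571539335490673 rect 646.6 78.0 41.2 167.1 83.3 78
[... 606 characters left out ...]
045 -0.3312  0.0023] hi [ 0.647  -0.2306  0.0685]
   top z 0.06811541072112415 rect 575.8 -282.9 99.6 142.8 86.7 461
top yellow_mid 0.91 308 lo [ 0.5312 -0.2901  0.0784] hi [ 0.6207 -0.2702  0.0932]
   top z 0.09288796900314908 rect 575.8 -279.7 17.7 94.9 86.3 258
top yellow_mid 0.47 483 lo [ 0.5287 -0.316   0.0461] hi [ 0.6264 -0.2952  0.0928]
   top z 0.09244647247738613 rect 577.1 -303.0 26.4 101.5 89.8 311
top green_mid 0.57 449 lo [ 0.5287 -0.3157  0.049 ] hi [ 0.6253 -0.2953  0.0927]
   top z 0.0923782302265831 rect 577.1 -306.6 18.5 101.7 86.7 298
top beam_end 0.56 4535 lo [0.5652 0.0196 0.0047] hi [0.7376 0.1256 0.3866]
   top z 0.3863469676327676 rect 642.5 81.3 38.7 164.7 85.4 2120
```

Request:
send_rows(deltas="-0.032 -0.036 -0.004 0;-0.064 -0.072 -0.008 0;-0.096 -0.108 -0.012 0;-0.128 -0.144 -0.016 0;-0.160 -0.180 -0.020 0")

```text
t: 2.4
eef_pos: [0.3294, 0.4012, 0.2596]
tool_rot: [0.0, 0.185, 0.983, 0.0]
contact_force: [1.1, 1.3, 0.8]
gripper_width: 1.003
grasp_force: 0.0
```

Request:
send_rows(deltas="-0.032 -0.036 -0.004 0;-0.064 -0.072 -0.008 0;-0.096 -0.108 -0.012 0;-0.128 -0.144 -0.016 0;-0.160 -0.180 -0.020 0")

```text
t: 2.9
eef_pos: [0.413, 0.1753, 0.2798]
tool_rot: [0.0, 0.185, 0.983, 0.001]
contact_force: [1.2, -0.6, 0.5]
gripper_width: 1.002
grasp_force: 0.0
```

Request:
send_rows(deltas="-0.032 -0.036 -0.004 -4;-0.064 -0.072 -0.008 -8;-0.096 -0.108 -0.012 -12;-0.128 -0.144 -0.016 -15.8;-0.160 -0.180 -0.020 -15.8")

```text
t: 3.4
eef_pos: [0.4966, -0.0505, 0.2999]
tool_rot: [0.001, 0.047, 0.999, 0.0]
contact_force: [0.8, 0.5, -0.2]
gripper_width: 0.997
grasp_force: 0.0
```

Run:
```python
from h import *
np.set_printoptions(precision=4,suppress=True)
o=bot.get_obs(); print(o['t'],o['q'],o['eef_pos']); print(rot(o['tool_rot']).as_matrix())
```

```text
3.4 [-0.471   0.1231  0.4974  1.9183 -0.0659  1.1146  1.529 ] [ 0.4966 -0.0505  0.2999]
[[-0.9956  0.0938  0.0012]
 [ 0.0938  0.9956  0.0005]
 [-0.0011  0.0006 -1.    ]]
```

Request:
send_rows(deltas="0 0 -0.05 0;0 0 -0.1 0;0 0 -0.15 0;0 0 -0.2 0;0 0 -0.25 0")

```text
t: 3.9
eef_pos: [0.4956, -0.0488, 0.5517]
tool_rot: [0.0, 0.048, 0.999, 0.0]
contact_force: [1.8, -0.3, 1.4]
gripper_width: 1.001
grasp_force: 0.0
```

Request:
send_rows(deltas="0 0 -0.05 0;0 0 -0.1 0;0 0 -0.15 0;0 0 -0.2 0;0 0 -0.25 0")

```text
t: 4.4
eef_pos: [0.4951, -0.0494, 0.6922]
tool_rot: [0.025, 0.049, 0.999, -0.001]
contact_force: [-0.5, 0.1, -0.4]
gripper_width: 0.999
grasp_force: 0.0
```

```bash
cat > s.py <<'E'
from h import *
np.set_printoptions(precision=4,suppress=True)
o=bot.get_obs(); print(o['t'],o['q'],o['eef_pos'],o['contact_force']); print(rot(o['tool_rot']).as_matrix())
E
python3 s.py
```

```text
4.4 [-0.9692  0.073   1.0706  1.1409 -0.0696  1.9156  1.547 ] [ 0.4951 -0.0494  0.6922] [-0.5261  0.0883 -0.3953]
[[-0.9941  0.0972  0.0491]
 [ 0.0971  0.9953 -0.0034]
 [-0.0492  0.0014 -0.9988]]
```

Request:
send_rows(deltas="0 0 -0.05 0;0 0 -0.1 0;0 0 -0.15 0;0 0 -0.2 0;0 0 -0.25 0")

```text
t: 4.9
eef_pos: [0.4969, -0.0475, 0.7127]
tool_rot: [0.047, 0.044, 0.998, -0.0]
contact_force: [1.0, -0.1, -0.8]
gripper_width: 1.002
grasp_force: 0.0
```

```bash
python3 s.py
```

```text
4.9 [-1.0932  0.0659  1.1981  1.1074 -0.0704  1.9148  1.5576] [ 0.4969 -0.0475  0.7127] [ 0.9528 -0.0516 -0.759 ]
[[-0.9917  0.0872  0.0943]
 [ 0.0871  0.9962 -0.0046]
 [-0.0944  0.0037 -0.9955]]
```

Request:
send_rows(deltas="0 0 0.05 0;0 0 0.1 0")

```text
t: 5.1
eef_pos: [0.5065, -0.0529, 0.6141]
tool_rot: [0.05, 0.05, 0.997, -0.002]
contact_force: [1.2, -1.0, 0.3]
gripper_width: 1.002
grasp_force: 0.0
```

```bash
python3 s.py
```

```text
5.1 [-1.2908 -0.1089  1.1682  1.3797  0.1223  1.7042  1.3725] [ 0.5065 -0.0529  0.6141] [ 1.1822 -0.956   0.3003]
[[-0.9898  0.1006  0.1005]
 [ 0.1002  0.9949 -0.0091]
 [-0.1009  0.001  -0.9949]]
```

Request:
send_rows(deltas="0 0 -0.05 0;0 0 -0.1 0;0 0 -0.15 0;0 0 -0.2 0;0 0 -0.25 0")

```text
t: 5.6
eef_pos: [0.5189, 0.0087, 0.7164]
tool_rot: [0.053, 0.014, 0.998, -0.005]
contact_force: [3.0, 4.7, -3.6]
gripper_width: 1.004
grasp_force: 0.0
```

Request:
send_rows(deltas="0 0 -0.05 0;0 0 -0.1 0;0 0 -0.15 0;0 0 -0.2 0;0 0 -0.25 0")

```text
t: 6.1
eef_pos: [0.5041, -0.0062, 0.7505]
tool_rot: [0.088, 0.02, 0.996, 0.004]
contact_force: [0.0, -2.4, 0.6]
gripper_width: 1.001
grasp_force: 0.0
```

Request:
send_rows(deltas="0 0 -0.05 0;0 0 -0.1 0;0 0 -0.15 0;0 0 -0.2 0;0 0 -0.25 0")

```text
t: 6.6
eef_pos: [0.4841, -0.0046, 0.7792]
tool_rot: [0.119, 0.014, 0.993, 0.01]
contact_force: [-0.7, -0.7, -0.4]
gripper_width: 0.996
grasp_force: 0.0
```

```bash
python3 s.py
```

```text
6.6 [-0.37    0.0051  0.2459  0.9827  0.0124  1.9156  1.4232] [ 0.4841 -0.0046  0.7792] [-0.6624 -0.7289 -0.4111]
[[-0.9714  0.0262  0.2358]
 [ 0.0309  0.9994  0.0164]
 [-0.2353  0.0232 -0.9717]]
```

Request:
send_rows(deltas="0 -0.015 -0.047 0;0 -0.03 -0.095 0;0 -0.045 -0.14 0;0 -0.06 -0.19 0;0 -0.075 -0.24 0")

```text
t: 7.1
eef_pos: [0.4503, -0.0518, 0.8083]
tool_rot: [0.149, 0.015, 0.989, 0.01]
contact_force: [-0.0, 0.4, 0.4]
gripper_width: 0.998
grasp_force: 0.0
```

Request:
send_rows(deltas="0 0 -0.05 0;0 0 -0.1 0;0 0 -0.15 0;0 0 -0.2 0;0 0 -0.25 0")

```text
t: 7.6
eef_pos: [0.414, -0.0514, 0.8372]
tool_rot: [0.181, 0.016, 0.983, 0.008]
contact_force: [-0.4, -0.3, 0.2]
gripper_width: 1.0
grasp_force: 0.0
```

```bash
python3 s.py
```

```text
7.6 [ 0.7429 -0.0825 -0.6172  0.9304 -0.1067  1.9157  1.6021] [ 0.414  -0.0514  0.8372] [-0.3579 -0.2838  0.1678]
[[-0.9342  0.0287  0.3556]
 [ 0.0347  0.9993  0.0107]
 [-0.355   0.0223 -0.9346]]
```

Request:
send_rows(deltas="0.005 -0.035 -0.035 -1;0.01 -0.07 -0.07 -2;0.015 -0.105 -0.105 -3;0.02 -0.14 -0.14 -4;0.025 -0.175 -0.175 -4")

```text
t: 8.1
eef_pos: [0.3646, -0.1736, 0.8514]
tool_rot: [0.208, -0.018, 0.978, -0.006]
contact_force: [-0.5, 0.3, 0.4]
gripper_width: 1.003
grasp_force: 0.0
```

Request:
send_rows(deltas="0 0 -0.05 0;0 0 -0.1 0;0 0 -0.15 0;0 0 -0.2 0;0 0 -0.25 0")

```text
t: 8.6
eef_pos: [0.3282, -0.1644, 0.8749]
tool_rot: [0.237, -0.016, 0.971, -0.016]
contact_force: [0.5, 0.7, -0.1]
gripper_width: 1.0
grasp_force: 0.0
```

```bash
python3 s.py
```

```text
8.6 [ 0.3075 -0.1929  0.0842  0.9606 -0.1485  1.9155  1.9147] [ 0.3282 -0.1644  0.8749] [ 0.4661  0.6546 -0.0848]
[[-0.8875 -0.0236  0.4602]
 [-0.0385  0.999  -0.0231]
 [-0.4592 -0.0383 -0.8875]]
```

Request:
send_rows(deltas="0 -0.02 -0.045 2;0 -0.04 -0.09 4;0 -0.06 -0.135 6;0 -0.08 -0.18 7;0 -0.08 -0.23 7")

```text
t: 9.1
eef_pos: [0.2888, -0.2614, 0.8892]
tool_rot: [0.272, 0.06, 0.961, 0.003]
contact_force: [-2.4, 2.2, 1.2]
gripper_width: 1.001
grasp_force: 0.0
```

```bash
python3 s.py
python3 - <<'E'
from h import *
# board/hook geometry from close fit of depth
for c in ["scene","top"]:
    p=bot.read_camera(c)
    r=[r for r in bot.masks_of(p,"board_mid") if True]
    for m in r[:3]:
        P=xyz(p,m["mask"]); P=P[(P[:,1]>.05)&(P[:,1]<.12)&(P[:,2]>.05)&(P[:,2]<.22)&(P[:,0]<.68)]
        if len(P)<150: continue
        F=P[(P[:,2]<.195)&(P[:,2]>.08)]
        for _ in range(4):
            A=np.c_[F[:,0]-.6085,F[:,2]-.137,np.ones(len(F))]; k=np.linalg.lstsq(A,F[:,1],rcond=None)[0]
            res=F[:,1]-A@k; F=F[abs(res)<max(2*res.std(),.002)]
        print(c,"face y=",k,len(F),res.std()," yaw",np.degrees(np.arctan(k[0])), "x",np.percentile(P[:,0],[1,99]),"z",np.percentile(P[:,2],[1,99]))
E
```

```text
9.1 [ 0.0902 -0.1967  0.5076  0.9175 -0.1984  1.9155  1.9451] [ 0.2888 -0.2614  0.8892] [-2.4143  2.1657  1.1932]
[[-0.8452  0.1141  0.5222]
 [ 0.1172  0.9927 -0.0273]
 [-0.5215  0.0381 -0.8524]]
scene face y= [-0.09926633 -0.00398236  0.07909983] 699 0.0008701401577202666  yaw -5.66897004354623 x [0.55616393 0.66352397] z [0.06591253 0.21299387]
top face y= [-0.09468038 -0.00583727  0.0804703 ] 310 0.00041304555837899665  yaw -5.408662617661403 x [0.55298298 0.66023062] z [0.08385314 0.21395637]
```

Request:
send_rows(deltas="0.0115 0.0236 0.0398 0;0.023 0.0472 0.0796 0;0.0345 0.0708 0.1194 0;0.046 0.0944 0.1592 0;0.0575 0.118 0.199 0")

```text
t: 9.8
eef_pos: [0.3394, -0.1645, 0.7595]
tool_rot: [0.271, 0.045, 0.962, 0.002]
contact_force: [0.1, -0.4, 0.1]
gripper_width: 0.998
grasp_force: 0.0
```

Request:
send_rows(deltas="0.0115 0.0236 0.0398 0;0.023 0.0472 0.0796 0;0.0345 0.0708 0.1194 0;0.046 0.0944 0.1592 0;0.0575 0.118 0.199 0")

```text
t: 10.3
eef_pos: [0.4058, -0.1319, 0.6565]
tool_rot: [0.264, 0.056, 0.963, 0.006]
contact_force: [-0.6, -1.1, -0.8]
gripper_width: 0.999
grasp_force: 0.0
```

```bash
cat > d.py <<'E'
import sys
from h import *
np.set_printoptions(precision=4,suppress=True)
# usage: d.py x y z : tool-frame shift for TCP to world target
o=bot.get_obs(); M=rot(o['tool_rot']).as_matrix()
print(o['t'],o['q'],o['eef_pos'],o['contact_force'],'grip',o['gripper_width'],o['grasp_force']); print(M)
if len(sys.argv)>3:
    d=np.array(list(map(float,sys.argv[1:4])))-o['eef_pos']; print("tool shift",M.T@d,"len",np.linalg.norm(d))
E
python3 d.py .495 .0945 .304
```

```text
10.3 [ 0.4855 -0.3371 -0.1361  1.623  -0.2061  1.3423  1.7951] [ 0.4058 -0.1319  0.6565] [-0.6048 -1.0847 -0.7993] grip 0.9991067090541268 0.0
[[-0.8547  0.1039  0.5086]
 [ 0.1101  0.9938 -0.018 ]
 [-0.5073  0.0406 -0.8608]]
tool shift [0.1275 0.22   0.3447] len 0.42834340759431827
```

Request:
send_rows(deltas="0.0128 0.022 0.0345 0;0.0255 0.044 0.069 0;0.0383 0.066 0.1035 0;0.051 0.088 0.138 0;0.0638 0.11 0.1725 0")

```text
t: 10.8
eef_pos: [0.4521, -0.0111, 0.4786]
tool_rot: [0.263, 0.048, 0.964, 0.009]
contact_force: [0.1, 0.9, -0.4]
gripper_width: 1.002
grasp_force: 0.0
```

```bash
python3 d.py .495 .0945 .304
```

```text
10.8 [ 0.2093 -0.3357 -0.2661  1.9973 -0.056   0.9382  1.4259] [ 0.4521 -0.0111  0.4786] [ 0.0699  0.8665 -0.4333] grip 1.0019810248706196 0.0
[[-0.8574  0.0879  0.5071]
 [ 0.0973  0.9952 -0.008 ]
 [-0.5054  0.0424 -0.8618]]
tool shift [0.0617 0.1014 0.1714] len 0.20847807270676116
```

Request:
send_rows(deltas="0.0123 0.0203 0.0343 0;0.0246 0.0406 0.0686 0;0.037 0.061 0.103 -1;0.0494 0.0812 0.1372 -1;0.0617 0.1014 0.1714 -1")

```text
t: 11.3
eef_pos: [0.4948, 0.0946, 0.305]
tool_rot: [0.263, 0.039, 0.964, 0.008]
contact_force: [1.2, -0.8, 0.7]
gripper_width: 0.999
grasp_force: 0.0
```

```bash
python3 d.py .573 .0905 .1755
python3 - <<'E'
from h import *
p=bot.read_camera("wrist"); save(p,"w1")
for n in ["board_grip","board_mid","hook_seat","keeper_tip","hook_beak"]:
    print(n,[(np.round(r["xyz"],4),round(r["confidence"],2)) for r in bot.landmark_of(p,n)][:2])
E
```

```text
11.3 [ 0.2687 -0.0905 -0.667   2.1974  0.3007  0.5439  0.8581] [0.4948 0.0946 0.305 ] [ 1.2279 -0.8141  0.6981] grip 0.9994295555785296 0.0
[[-0.8582  0.072   0.5082]
 [ 0.08    0.9968 -0.006 ]
 [-0.507   0.0355 -0.8612]]
tool shift [-0.0017 -0.003   0.1513] len 0.15131744045539766
board_grip [(array([ 0.6163, -0.0518,  0.0918]), 0.75), (array([0.5721, 0.0906, 0.1862]), 0.71)]
board_mid [(array([ 0.6083, -0.0781,  0.0571]), 0.73)]
hook_seat [(array([0.609 , 0.0869, 0.2017]), 0.66)]
keeper_tip [(array([0.6117, 0.0736, 0.21  ]), 0.64), (array([ 0.5783, -0.2814, -0.0008]), 0.58)]
hook_beak [(array([0.6086, 0.0823, 0.2265]), 0.88)]
```

View pics/w1.png

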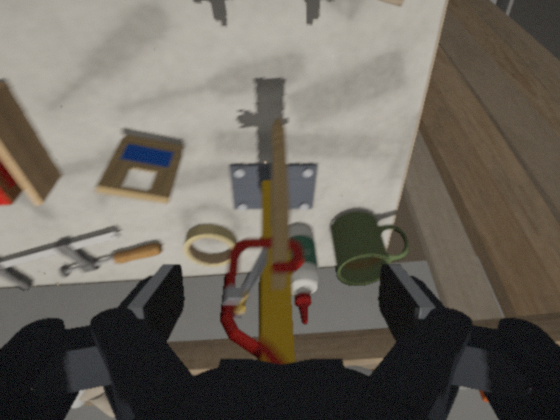

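Request:
send_rows(deltas="0 -0.003 0.045 0;-0.002 -0.003 0.09 0;-0.002 -0.003 0.135 0;-0.002 -0.003 0.151 0;-0.002 -0.003 0.151 0")

```text
t: 12.1
eef_pos: [0.5748, 0.0839, 0.1759]
tool_rot: [0.262, 0.044, 0.964, 0.006]
contact_force: [-0.3, -1.1, 1.5]
gripper_width: 0.999
grasp_force: 0.0
```

Request:
send_rows(deltas="0 0 0 0;0 0 0 0;0 0 0 0;0 0 0 0;0 0 0 0", claw=0, force=60)

```text
t: 12.6
eef_pos: [0.5746, 0.0848, 0.1786]
tool_rot: [0.264, 0.044, 0.963, 0.007]
contact_force: [0.4, -4.6, 2.2]
gripper_width: 0.154
grasp_force: 62.3
```

```bash
cat > look.py <<'E'
import sys
from h import *
for c in sys.argv[1].split(','):
    p=bot.read_camera(c)
    for n in sys.argv[2].split(','):
        print(c,n,[(np.round(r["xyz"],4),round(r["confidence"],2)) for r in bot.landmark_of(p,n)][:3])
    if len(sys.argv)>3: save(p,sys.argv[3]+c)
E
python3 d.py; python3 look.py wrist,scene board_mid,board_grip,hook_seat,keeper_tip g1
```

```text
12.6 [ 0.1605  0.2638 -0.5825  2.2034  1.0529  0.3922  0.1823] [0.5746 0.0848 0.1786] [ 0.3605 -4.6372  2.1749] grip 0.15401431291077497 62.277717143297195
[[-0.8566  0.0805  0.5096]
 [ 0.0874  0.9961 -0.0105]
 [-0.5085  0.0355 -0.8603]]
wrist board_mid [(array([ 0.6036, -0.0756,  0.0611]), 0.57)]
wrist board_grip [(array([ 0.6178, -0.0538,  0.0935]), 0.95), (array([0.5719, 0.0837, 0.1842]), 0.64)]
wrist hook_seat []
wrist keeper_tip []
scene board_mid [(array([ 0.6111, -0.0756,  0.0541]), 0.96), (array([0.6094, 0.0845, 0.132 ]), 0.78)]
scene board_grip [(array([0.5686, 0.0857, 0.1839]), 0.9), (array([ 0.6184, -0.0542,  0.0899]), 0.89)]
scene hook_seat [(array([0.6156, 0.0859, 0.0598]), 0.65), (array([0.6108, 0.0818, 0.2005]), 0.56)]
scene keeper_tip [(array([0.6058, 0.0653, 0.213 ]), 0.47)]
```

Request:
send_rows(deltas="-0.001 0 -0.0017 0;-0.0012 -0.007 -0.0022 0;-0.0014 -0.014 -0.003 0;-0.0016 -0.021 -0.0035 0;-0.0018 -0.026 -0.004 0")

```text
t: 13.6
eef_pos: [0.5721, 0.061, 0.1816]
tool_rot: [0.264, 0.042, 0.964, 0.009]
contact_force: [0.0, 8.9, 0.0]
gripper_width: 0.159
grasp_force: 60.9
```

Request:
send_rows(deltas="0 -0.002 0 0;0 -0.004 0 0;0 -0.004 0 0")

```text
t: 13.9
eef_pos: [0.5719, 0.058, 0.1818]
tool_rot: [0.264, 0.041, 0.963, 0.009]
contact_force: [-0.7, 8.4, 1.3]
gripper_width: 0.153
grasp_force: 61.3
```

```bash
python3 d.py; python3 look.py scene,wrist board_mid,board_grip,hook_seat,hook_beak,keeper_tip p1
python3 - <<'E'
import cv2,numpy as np
a=cv2.imread("pics/p1scene.png")[100:240,180:320]; b=cv2.imread("pics/p1wrist.png")
a=cv2.resize(a,(420,420),interpolation=cv2.INTER_CUBIC); b=cv2.resize(b,(380,420))
cv2.imwrite("pics/p1.png",np.hstack([a,b]))
E
```

```text
13.9 [ 0.2331  0.2457 -0.587   2.2171  1.0017  0.3494  0.2866] [0.5719 0.058  0.1818] [-0.6559  8.367   1.3452] grip 0.15337405824537625 61.254514306783676
[[-0.8568  0.0745  0.5103]
 [ 0.0842  0.9964 -0.0042]
 [-0.5088  0.0393 -0.86  ]]
scene board_mid [(array([0.607 , 0.0609, 0.1372]), 0.62), (array([ 0.6084, -0.0786,  0.0577]), 0.59), (array([ 0.5744, -0.2575,  0.051 ]), 0.18)]
scene board_grip [(array([0.564 , 0.0578, 0.1843]), 0.89), (array([ 0.6166, -0.0505,  0.0893]), 0.7)]
scene hook_seat [(array([0.6061, 0.0689, 0.1991]), 0.58)]
scene hook_beak [(array([0.6056, 0.0629, 0.2224]), 0.57)]
scene keeper_tip [(array([0.6056, 0.0433, 0.2099]), 0.43)]
wrist board_mid []
wrist board_grip [(array([ 0.6154, -0.0512,  0.093 ]), 0.76), (array([0.5693, 0.0572, 0.1897]), 0.72)]
wrist hook_seat [(array([0.6085, 0.0701, 0.1996]), 0.57)]
wrist hook_beak []
wrist keeper_tip []
```

View pics/p1.png

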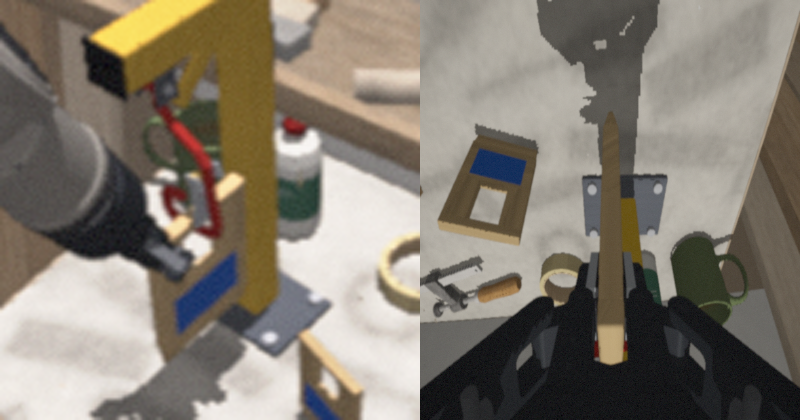

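Request:
send_rows(deltas="0 -0.002 0 0;0 -0.004 0 0;0 -0.004 0 0")

```text
t: 14.8
eef_pos: [0.5719, 0.0553, 0.182]
tool_rot: [0.265, 0.04, 0.963, 0.01]
contact_force: [-0.9, 9.7, 2.7]
gripper_width: 0.159
grasp_force: 61.5
```

```bash
cat > bd.py <<'E'
from h import *
np.set_printoptions(precision=4,suppress=True)
def board(c,lo,hi):
    p=bot.read_camera(c)
    for m in bot.masks_of(p,"board_mid")[:3]:
        P=xyz(p,m["mask"]); P=P[np.all((P>lo)&(P<hi),axis=1)]
        if len(P)<100: continue
        x0=np.median(P[:,0]); F=P
        for _ in range(8):
            A=np.c_[F[:,0]-.6085,F[:,2]-.18,np.ones(len(F))]; k=np.linalg.lstsq(A,F[:,1],rcond=None)[0]
            res=F[:,1]-A@k; F=F[abs(res-np.median(res))<max(2*res.std(),.0015)]
        print(c,"face y at(.6085,.18)=",k[2],"dy/dx",k[0],"dy/dz",k[1],len(F),"/",len(P),"x",np.percentile(P[:,0],[1,99]),"z",np.percentile(P[:,2],[1,99]))
if __name__=="__main__":
    import sys
    b=np.array(eval(sys.argv[1])); 
    for c in ["scene","top"]: board(c,b[0],b[1])
E
python3 d.py; python3 bd.py "[[.54,.02,.05],[.68,.1,.23]]"; python3 look.py scene hook_seat,keeper_tip
```

```text
14.8 [ 0.2415  0.2444 -0.5875  2.2186  0.9976  0.3429  0.2981] [0.5719 0.0553 0.182 ] [-0.9378  9.6785  2.6888] grip 0.15932169434580387 61.45515024662018
[[-0.8564  0.0723  0.5112]
 [ 0.0828  0.9966 -0.0022]
 [-0.5096  0.0404 -0.8595]]
scene face y at(.6085,.18)= 0.045040421470852965 dy/dx -0.06741350067460121 dy/dz -0.033828995494578656 679 / 1020 x [0.5543 0.6625] z [0.0672 0.2167]
top face y at(.6085,.18)= 0.04826545208073728 dy/dx -0.08711535117619706 dy/dz -0.0068095828230589975 312 / 454 x [0.5548 0.6578] z [0.0894 0.218 ]
scene hook_seat [(array([0.6075, 0.0689, 0.1993]), 0.59)]
scene keeper_tip [(array([0.6042, 0.0442, 0.2121]), 0.58)]
```

Request:
send_rows(deltas="0 -0.002 0 0;0 -0.0035 0 0;0 -0.0035 0 0")

```text
t: 15.45
eef_pos: [0.5718, 0.0527, 0.1821]
tool_rot: [0.265, 0.04, 0.963, 0.01]
contact_force: [-1.0, 11.9, 3.1]
gripper_width: 0.16
grasp_force: 61.7
```

```bash
python3 bd.py "[[.54,.02,.05],[.68,.1,.23]]"
```

```text
scene face y at(.6085,.18)= 0.042459554291742384 dy/dx -0.06320423975417322 dy/dz -0.03712869885075976 692 / 1035 x [0.5541 0.6632] z [0.0664 0.217 ]
top face y at(.6085,.18)= 0.04569381954150556 dy/dx -0.08383417768164751 dy/dz -0.007136724106712629 291 / 412 x [0.5548 0.6575] z [0.0917 0.2177]
```

Request:
send_rows(deltas="-0.0033 0.001 -0.0055 0;-0.0065 0.002 -0.011 0;-0.0098 0.003 -0.0164 0;-0.013 0.004 -0.0218 0;-0.0163 0.005 -0.0273 0")

```text
t: 16.15
eef_pos: [0.569, 0.0555, 0.2105]
tool_rot: [0.262, 0.04, 0.964, 0.009]
contact_force: [1.4, 16.2, -13.1]
gripper_width: 0.158
grasp_force: 60.1
```

```bash
python3 d.py; python3 bd.py "[[.54,.02,.08],[.68,.1,.27]]";  python3 look.py scene,wrist hook_seat,hook_beak,keeper_tip,board_mid p2
python3 - <<'E'
import cv2,numpy as np
a=cv2.imread("pics/p2scene.png")[100:240,180:320]; b=cv2.imread("pics/p2wrist.png")
a=cv2.resize(a,(420,420),interpolation=cv2.INTER_CUBIC); b=cv2.resize(b,(380,420))
cv2.imwrite("pics/p2.png",np.hstack([a,b]))
E
```

```text
16.15 [ 0.3226  0.1997 -0.6668  2.1894  0.8052  0.3887  0.492 ] [0.569  0.0555 0.2105] [  1.4447  16.1659 -13.0596] grip 0.15780269278976794 60.090603679418564
[[-0.86    0.0725  0.5052]
 [ 0.0823  0.9966 -0.0029]
 [-0.5037  0.039  -0.863 ]]
scene face y at(.6085,.18)= 0.0460957897491597 dy/dx -0.06556252438751499 dy/dz -0.035128819052617936 729 / 1042 x [0.5511 0.6602] z [0.0958 0.244 ]
scene face y at(.6085,.18)= 0.02884339613152318 dy/dx -0.38997773078062153 dy/dz 0.0586829755273207 202 / 245 x [0.5933 0.6304] z [0.1994 0.2684]
top face y at(.6085,.18)= 0.05072661613972041 dy/dx -0.08690589664984257 dy/dz 0.01699523888091213 437 / 492 x [0.5501 0.6548] z [0.1206 0.2641]
scene hook_seat [(array([0.6066, 0.0712, 0.1986]), 0.77)]
scene hook_beak [(array([0.6069, 0.0626, 0.225 ]), 0.77)]
scene keeper_tip [(array([0.6044, 0.0433, 0.2138]), 0.65)]
scene board_mid [(array([0.6042, 0.0601, 0.1646]), 0.72), (array([ 0.6088, -0.0776,  0.0546]), 0.66), (array([0.6065, 0.0575, 0.091 ]), 0.43)]
wrist hook_seat []
wrist hook_beak []
wrist keeper_tip []
wrist board_mid [(array([ 0.6071, -0.0796,  0.0605]), 0.85)]
```

View pics/p2.png

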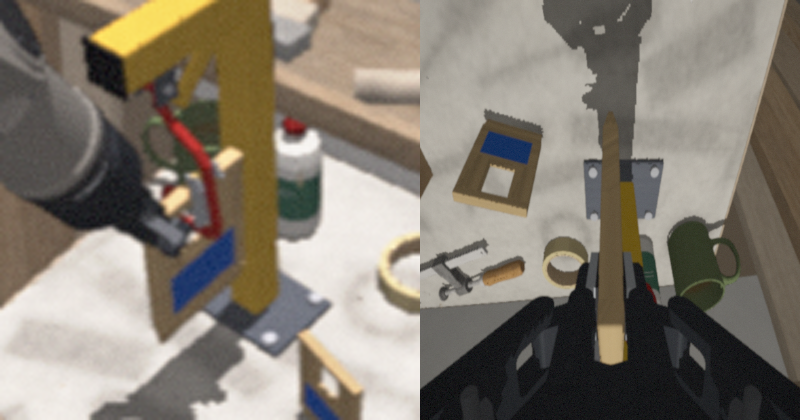

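Request:
send_rows(deltas="0 0.0015 0 0;0 0.0025 0 0;-0.001 0.003 -0.0017 0;-0.002 0.0035 -0.0034 0;-0.002 0.0035 -0.0034 0")

```text
t: 17.35
eef_pos: [0.5702, 0.0583, 0.2156]
tool_rot: [0.263, 0.041, 0.964, 0.009]
contact_force: [-1.7, 10.8, -4.5]
gripper_width: 0.153
grasp_force: 60.9
```

```bash
python3 d.py; python3 bd.py "[[.54,.02,.08],[.68,.1,.27]]"
```

```text
17.35 [ 0.3235  0.1942 -0.6742  2.1823  0.7909  0.3989  0.5008] [0.5702 0.0583 0.2156] [-1.6979 10.8024 -4.4512] grip 0.1529082708688273 60.87688967585564
[[-0.8588  0.0738  0.5071]
 [ 0.0832  0.9965 -0.004 ]
 [-0.5056  0.0387 -0.8619]]
scene face y at(.6085,.18)= 0.04897574466189992 dy/dx -0.06882977850222982 dy/dz -0.03714580457415793 661 / 940 x [0.5527 0.6595] z [0.1018 0.25  ]
top face y at(.6085,.18)= 0.05212491577179442 dy/dx -0.09894201812684245 dy/dz 0.014053351907996003 450 / 530 x [0.5525 0.657 ] z [0.1213 0.2592]
```

Request:
send_rows(deltas="0 0.004 0 0;0 0.008 0 0;0 0.012 0 0;0 0.016 0.0005 0;0 0.02 0.0005 0")

```text
t: 18.05
eef_pos: [0.5734, 0.0735, 0.2166]
tool_rot: [0.263, 0.044, 0.964, 0.006]
contact_force: [0.0, -0.2, -1.8]
gripper_width: 0.157
grasp_force: 61.0
```

```bash
python3 d.py; python3 bd.py "[[.54,.02,.08],[.68,.13,.27]]"; python3 look.py scene hook_seat,hook_beak,keeper_tip
```

```text
18.05 [ 0.2752  0.2025 -0.6672  2.1698  0.8273  0.4284  0.4302] [0.5734 0.0735 0.2166] [ 0.0016 -0.2241 -1.827 ] grip 0.1573474392723961 61.04606240987778
[[-0.8577  0.0825  0.5075]
 [ 0.0888  0.996  -0.0118]
 [-0.5064  0.0349 -0.8616]]
scene face y at(.6085,.18)= 0.0639046926634744 dy/dx -0.08480154648679522 dy/dz -0.03352259880731174 691 / 1059 x [0.5557 0.6643] z [0.1004 0.251 ]
top face y at(.6085,.18)= 0.0675860410308512 dy/dx -0.09991372810428162 dy/dz -0.0014040238505627911 399 / 551 x [0.5549 0.6603] z [0.1286 0.2522]
scene hook_seat [(array([0.5641, 0.0882, 0.3496]), 0.57), (array([0.6098, 0.0877, 0.1992]), 0.52)]
scene hook_beak [(array([0.6099, 0.0771, 0.2209]), 0.87), (array([ 5.783e-01, -2.843e-01, -4.000e-04]), 0.42)]
scene keeper_tip [(array([0.6055, 0.0725, 0.2117]), 0.65), (array([0.6131, 0.0867, 0.2   ]), 0.36)]
```

Request:
send_rows(deltas="0 0.012 0 0;0 0.024 0 0;0 0.036 0.0005 0;0 0.048 0.001 0;0 0.06 0.0015 0")

```text
t: 18.95
eef_pos: [0.5792, 0.1344, 0.2178]
tool_rot: [0.263, 0.044, 0.964, 0.006]
contact_force: [0.1, -0.0, -2.2]
gripper_width: 0.152
grasp_force: 61.0
```

```bash
python3 d.py; python3 look.py scene hook_seat,board_mid,keeper_tip
```

```text
18.95 [ 0.1418  0.2391 -0.6738  2.1264  0.9046  0.5123  0.2608] [0.5792 0.1344 0.2178] [ 0.0977 -0.0135 -2.1515] grip 0.15194091466927945 61.03042736649513
[[-0.8574  0.0811  0.5082]
 [ 0.0879  0.9961 -0.0108]
 [-0.5071  0.0354 -0.8611]]
scene hook_seat [(array([0.6117, 0.0871, 0.1986]), 0.59)]
scene board_mid [(array([ 0.6083, -0.0778,  0.056 ]), 0.78), (array([0.6134, 0.1374, 0.1719]), 0.59)]
scene keeper_tip [(array([0.6077, 0.0737, 0.2105]), 0.59)]
```

Request:
send_rows(deltas="0.021 -0.002 -0.0183 0;0.042 -0.004 -0.0366 0;0.063 -0.006 -0.055 0;0.0842 -0.0082 -0.0731 0;0.0842 -0.0082 -0.0731 0")

```text
t: 19.65
eef_pos: [0.4666, 0.1327, 0.2377]
tool_rot: [0.264, 0.043, 0.964, 0.005]
contact_force: [-0.2, -0.7, -2.1]
gripper_width: 0.155
grasp_force: 61.1
```

Request:
send_rows(deltas="-0.005 -0.04 -0.0022 0;-0.01 -0.08 -0.0044 0;-0.015 -0.12 -0.0066 0;-0.02 -0.16 -0.0088 0;-0.025 -0.2 -0.011 0")

```text
t: 20.15
eef_pos: [0.469, -0.049, 0.2511]
tool_rot: [0.262, 0.044, 0.964, 0.006]
contact_force: [0.2, 0.1, -2.8]
gripper_width: 0.155
grasp_force: 61.0
```

```bash
python3 d.py
```

```text
20.15 [ 0.2958 -0.0938 -0.3245  2.3513  0.0006  0.3492  1.443 ] [ 0.469  -0.049   0.2511] [ 0.2308  0.0691 -2.7563] grip 0.15529781941177734 61.0310885310173
[[-0.8585  0.0824  0.5061]
 [ 0.0884  0.996  -0.0121]
 [-0.5051  0.0344 -0.8624]]
```

Request:
send_rows(deltas="-0.019 -0.045 0.0027 0;-0.038 -0.09 0.0054 0;-0.057 -0.135 0.008 0;-0.076 -0.18 0.011 0;-0.095 -0.225 0.0135 0")

```text
t: 20.65
eef_pos: [0.5378, -0.2778, 0.2786]
tool_rot: [0.262, 0.044, 0.964, 0.006]
contact_force: [1.0, 0.8, -2.4]
gripper_width: 0.153
grasp_force: 61.0
```

```bash
python3 d.py .542 -.290 .30
cat > rk.py <<'E'
from h import *
np.set_printoptions(precision=4,suppress=True)
p=bot.read_camera("top"); save(p,"rtop")
q=bot.read_camera("scene"); save(q,"rscene")
w=bot.read_camera("wrist"); save(w,"rwrist")
for nm,p in [("top",p),("scene",q),("wrist",w)]:
    hsv=cv2.cvtColor(p["img"],cv2.COLOR_RGB2HSV)
    P=xyz(p,np.ones((420,560),bool)); m=p["depth"]>0; H=hsv[m]
    box=(P[:,0]>.5)&(P[:,0]<.65)&(P[:,1]>-.34)&(P[:,1]<-.22)&(P[:,2]>.086)&(P[:,2]<.097)&(H[:,1]>110)
    for c,(a,b) in dict(red=(170,8),yellow=(20,36),green=(45,85)).items():
        h=H[:,0]; s=box&(((h>=a)|(h<=b)) if a>b else ((h>=a)&(h<=b)))
        T=P[s]
        if len(T)<20: continue
        (cx,cy),sz,an=cv2.minAreaRect((T[:,:2]*1000).astype(np.float32))
        k=np.polyfit(T[:,0]-.576,T[:,1],1)
        y=T[:,1]-k[0]*(T[:,0]-.576)
        print(nm,c,len(T),"rect",np.round([cx,cy,*sz,an],1),"fit y",k[1],"slope",k[0],"edges y@.576",np.percentile(y,[3,97]),"z",np.median(T[:,2]))
E
python3 rk.py
```

```text
20.65 [ 0.4527  0.135   0.0464  2.0444 -0.484   0.5333  2.3434] [ 0.5378 -0.2778  0.2786] [ 0.9624  0.8356 -2.3791] grip 0.15324486866901385 61.04698196053505
[[-0.8592  0.0816  0.5052]
 [ 0.0876  0.9961 -0.0118]
 [-0.5042  0.0341 -0.8629]]
tool shift [-0.0154 -0.0111 -0.0162] len 0.024973122533760852
top red 323 rect [ 573.7 -258.5   18.4   99.8   86.4] fit y -0.25831013418101295 slope -0.06379997681267394 edges y@.576 [-0.2669 -0.25  ] z 0.08966072819952797
top yellow 209 rect [ 576.  -277.    15.7   99.3   84.2] fit y -0.27727270936894244 slope -0.07545602450202625 edges y@.576 [-0.2831 -0.2716] z 0.08961781138810887
scene red 164 rect [ 566.8 -259.    16.9   79.6   86.1] fit y -0.2579143473800073 slope 0.009858128264346688 edges y@.576 [-0.2659 -0.2498] z 0.08979618015483398
scene yellow 215 rect [ 577.4 -285.3   26.2   96.8   86.9] fit y -0.2820354867262982 slope -0.05481775645045944 edges y@.576 [-0.2976 -0.2734] z 0.08988642576147732
scene green 190 rect [ 578.6 -306.4   14.1   93.6   86.1] fit y -0.30647693834542483 slope -0.06452519210464933 edges y@.576 [-0.3125 -0.3003] z 0.08966193739738154
wrist red 1817 rect [ 575.4 -258.5   18.3   99.3   86.4] fit y -0.2586332235763645 slope -0.05083214940350168 edges y@.576 [-0.2672 -0.2501] z 0.09051086429317629
wrist yellow 814 rect [ 551.1 -290.2   41.2   51.    86.1] fit y -0.2749323746390798 slope 0.07091456758728105 edges y@.576 [-0.284  -0.2666] z 0.09056545655128098
wrist green 1512 rect [ 577.4 -304.8   17.2   97.9   87. ] fit y -0.3047364898299347 slope -0.056438064946781136 edges y@.576 [-0.312  -0.2975] z 0.09053083336652176
```

Run:
```python
import cv2,numpy as np
a=cv2.imread("pics/rtop.png")[130:270,300:440]; b=cv2.imread("pics/rwrist.png"); c=cv2.imread("pics/rscene.png")[190:330,270:410]
cv2.imwrite("pics/r1.png",np.hstack([cv2.resize(x,(s,300),interpolation=cv2.INTER_CUBIC) for x,s in [(a,300),(b,300+0),(c,200)]]))
```

```text
(no output)
```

View pics/r1.png

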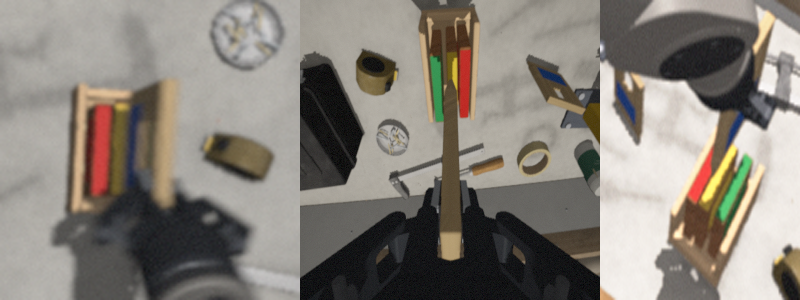

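Request:
send_rows(deltas="0.004 -0.005 0.01 -0.8;0.008 -0.01 0.02 -1.6;0.0112 -0.0157 0.0276 -1.6;0.0112 -0.0157 0.0276 -1.6")

```text
t: 21.2
eef_pos: [0.5398, -0.2895, 0.2467]
tool_rot: [0.26, 0.031, 0.965, 0.003]
contact_force: [-0.0, -0.1, -2.1]
gripper_width: 0.157
grasp_force: 61.2
```

```bash
python3 d.py .5405 -.293 .24; sed -i 's/\.6085/.576/;s/-\.18,/-.15,/' bd.py; python3 bd.py "[[.5,-.34,.1],[.65,-.24,.29]]"; python3 look.py scene,top,wrist board_foot,board_mid; python3 rk.py
```

```text
21.2 [ 0.4943  0.1911  0.0237  2.0582 -0.5538  0.4827  2.4654] [ 0.5398 -0.2895  0.2467] [-0.0009 -0.08   -2.0574] grip 0.1572181739964239 61.188719272613525
[[-0.8625  0.0573  0.5028]
 [ 0.0605  0.9981 -0.0099]
 [-0.5025  0.0219 -0.8643]]
tool shift [ 0.0026 -0.0036  0.0062] len 0.007617530086010162
scene face y at(.576,.18)= -0.2960546500312225 dy/dx -0.046724014434216726 dy/dz -0.02484903255518006 237 / 428 x [0.521  0.6276] z [0.1397 0.2809]
top face y at(.576,.18)= -0.2828212514055697 dy/dx -0.04656745615069998 dy/dz -0.025385578644612605 539 / 915 x [0.5308 0.6273] z [0.1514 0.2831]
scene board_foot [(array([ 0.5762, -0.2911,  0.1297]), 0.92), (array([ 0.6106, -0.0749, -0.0017]), 0.5)]
scene board_mid [(array([ 0.5728, -0.2865,  0.202 ]), 0.87), (array([ 0.6078, -0.0798,  0.0585]), 0.77)]
top board_foot [(array([ 0.6101, -0.0736,  0.0011]), 0.68), (array([ 0.5705, -0.2902,  0.1282]), 0.63)]
top board_mid [(array([ 0.5759, -0.2892,  0.2064]), 0.84), (array([ 0.6106, -0.0782,  0.0535]), 0.59)]
wrist board_foot [(array([ 0.6137, -0.0793, -0.0011]), 0.97)]
wrist board_mid [(array([
[... 644 characters left out ...]
6 [-0.3023 -0.2766] z 0.08977836178015941
scene green 187 rect [ 578.6 -305.9   13.9   92.9   86.1] fit y -0.3063390427574065 slope -0.06705547918395093 edges y@.576 [-0.3122 -0.3005] z 0.08978715005235438
wrist red 1947 rect [ 575.8 -258.5   18.3  100.4   86.4] fit y -0.258421668861981 slope -0.059873607060520175 edges y@.576 [-0.2663 -0.2503] z 0.09056069957008664
wrist yellow 1163 rect [ 575.4 -292.8   44.3   99.6   86.7] fit y -0.27608980157874835 slope 0.035810817172672434 edges y@.576 [-0.2939 -0.2684] z 0.09054401488149613
wrist green 1573 rect [ 577.4 -306.2   15.7   97.9   86.6] fit y -0.30640106442573367 slope -0.0765394329364684 edges y@.576 [-0.3132 -0.2993] z 0.09061080589990478
```

Request:
send_rows(deltas="-0.0005 -0.0045 0.001 0;0.007 -0.0046 0.014 0;0.0136 -0.0046 0.0267 0;0.0136 -0.0046 0.0267 0")

```text
t: 22.4
eef_pos: [0.5416, -0.2933, 0.2165]
tool_rot: [0.26, 0.03, 0.965, 0.004]
contact_force: [-0.3, 0.5, -3.2]
gripper_width: 0.155
grasp_force: 61.2
```

```bash
python3 d.py .5405 -.293 .217;  python3 bd.py "[[.5,-.34,.1],[.65,-.24,.29]]"
python3 - <<'E'
from h import *
for c,f in [("top",[130,270,290,430]),("scene",[200,320,300,420])]:
    p=bot.read_camera(c); i=p["img"][f[0]:f[1],f[2]:f[3],::-1]
    cv2.imwrite(f"pics/z{c}.png",cv2.resize(i,(400,400),interpolation=cv2.INTER_CUBIC))
cv2.imwrite("pics/z.png",np.hstack([cv2.imread("pics/ztop.png"),cv2.imread("pics/zscene.png")]))
E
```

```text
22.4 [ 0.5275  0.2398 -0.0075  2.0777 -0.6228  0.4254  2.5489] [ 0.5416 -0.2933  0.2165] [-0.348   0.4567 -3.1714] grip 0.1550522168410867 61.156541258096695
[[-0.8625  0.057   0.5029]
 [ 0.0607  0.9981 -0.009 ]
 [-0.5025  0.0228 -0.8643]]
tool shift [ 0.0007  0.0003 -0.001 ] len 0.0012525645054479147
scene face y at(.576,.18)= -0.30046314049126244 dy/dx -0.06246826446345999 dy/dz -0.015741225660499736 201 / 396 x [0.5221 0.6293] z [0.1167 0.2508]
top face y at(.576,.18)= -0.2883385805432616 dy/dx -0.04376688626291106 dy/dz -0.03327900851755283 525 / 887 x [0.5269 0.6294] z [0.1237 0.2537]
```

View pics/z.png

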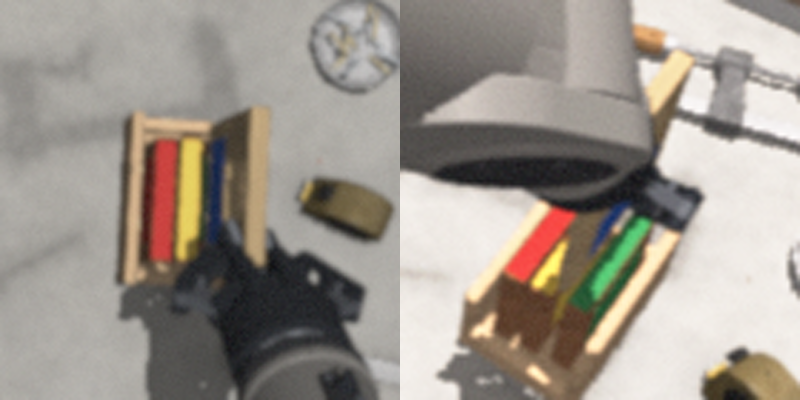

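Request:
send_rows(deltas="0.005 -0.0002 0.0086 0;0.01 -0.0005 0.0173 0;0.015 -0.0007 0.026 0;0.02 -0.0009 0.0346 0;0.02 -0.0009 0.0346 0")

```text
t: 23.2
eef_pos: [0.5418, -0.2932, 0.1763]
tool_rot: [0.261, 0.031, 0.965, 0.004]
contact_force: [-0.5, -0.1, -1.8]
gripper_width: 0.153
grasp_force: 61.2
```

```bash
python3 d.py .5405 -.293 .124; python3 rk.py | grep -v scene
```

```text
23.2 [ 0.5848  0.303  -0.075   2.1073 -0.7177  0.3408  2.661 ] [ 0.5418 -0.2932  0.1763] [-0.5035 -0.1475 -1.8183] grip 0.15294198128989225 61.240864992141724
[[-0.8623  0.0571  0.5031]
 [ 0.0609  0.9981 -0.0089]
 [-0.5027  0.0229 -0.8642]]
tool shift [ 0.0274 -0.001   0.0445] len 0.05230849376556988
top red 303 rect [ 573.5 -257.7   17.1   99.3   86.8] fit y -0.2576144821873332 slope -0.05416115712971207 edges y@.576 [-0.2653 -0.2499] z 0.08950762940396739
top yellow 292 rect [ 575.8 -277.3   17.5   99.3   86.3] fit y -0.2768305560035897 slope -0.06721021330134028 edges y@.576 [-0.2849 -0.2689] z 0.08996891368733634
wrist red 2453 rect [ 575.6 -258.    17.4   98.9   86.6] fit y -0.2585740701587228 slope -0.05926920864383527 edges y@.576 [-0.2662 -0.251 ] z 0.09053131134170603
wrist yellow 2262 rect [ 571.2 -276.6  107.6   48.5   20.1] fit y -0.2761958013285865 slope -0.0185459057473086 edges y@.576 [-0.2832 -0.2682] z 0.09068610673325044
wrist green 1918 rect [ 577.5 -311.3   15.    97.8   85.1] fit y -0.3111252435283099 slope -0.08428925460069221 edges y@.576 [-0.3177 -0.3043] z 0.09079583094395188
```

Request:
send_rows(deltas="0.005 -0.0002 0.0086 0;0.01 -0.0005 0.0173 0;0.015 -0.0007 0.026 0;0.02 -0.0009 0.0346 0;0.02 -0.0009 0.0346 0")

```text
t: 23.85
eef_pos: [0.5423, -0.2932, 0.1368]
tool_rot: [0.261, 0.03, 0.965, 0.004]
contact_force: [0.2, -0.5, -2.0]
gripper_width: 0.153
grasp_force: 61.2
```

```bash
python3 d.py .5405 -.293 .124; python3 bd.py "[[.5,-.34,.095],[.65,-.24,.29]]"
```

```text
23.85 [ 0.6661  0.3743 -0.1732  2.1276 -0.8131  0.2516  2.7807] [ 0.5423 -0.2932  0.1368] [ 0.2221 -0.4762 -2.0259] grip 0.15344698415470817 61.23017594218254
[[-0.8619  0.057   0.5039]
 [ 0.0607  0.9981 -0.009 ]
 [-0.5034  0.0229 -0.8637]]
tool shift [ 0.008  -0.0002  0.0101] len 0.01292702727713503
scene face y at(.576,.18)= -0.3000948272898071 dy/dx -0.07237062358674996 dy/dz 0.010998304304147444 136 / 210 x [0.5276 0.6301] z [0.0975 0.1715]
top face y at(.576,.18)= -0.29254089770185854 dy/dx -0.015970913576345565 dy/dz -0.0446750935519073 353 / 551 x [0.5288 0.6301] z [0.0967 0.1733]
```

Request:
send_rows(deltas="0.002 -0.0001 0.0035 0;0.004 -0.0002 0.007 0;0.0055 -0.0002 0.0095 0;0.007 -0.0003 0.012 0;0.007 -0.0003 0.012 0")

```text
t: 24.55
eef_pos: [0.5439, -0.2936, 0.1251]
tool_rot: [0.263, 0.03, 0.964, 0.003]
contact_force: [1.7, 3.7, 0.7]
gripper_width: 0.159
grasp_force: 61.6
```

```bash
python3 d.py; python3 bd.py "[[.5,-.34,.095],[.65,-.24,.29]]"
```

```text
24.55 [ 0.696   0.3991 -0.2109  2.131  -0.8481  0.2198  2.8259] [ 0.5439 -0.2936  0.1251] [1.7014 3.7409 0.6944] grip 0.15927203129952064 61.58227890729904
[[-0.8603  0.0563  0.5066]
 [ 0.0593  0.9982 -0.0102]
 [-0.5062  0.0212 -0.8621]]
scene face y at(.576,.18)= -0.29968790723120914 dy/dx -0.05315747500041573 dy/dz 0.04256110825423687 153 / 204 x [0.5731 0.6315] z [0.0988 0.1605]
top face y at(.576,.18)= -0.29459508478802116 dy/dx -0.03054532839193389 dy/dz -0.13314799295930424 380 / 406 x [0.5288 0.631 ] z [0.0971 0.1608]
```

Request:
send_rows(deltas="0.001 0 0.0017 0;0.001 0 0.0017 0;0.001 0 0.0017 0")

```text
t: 25.05
eef_pos: [0.5445, -0.2941, 0.1248]
tool_rot: [0.264, 0.03, 0.964, 0.002]
contact_force: [-1.8, 3.0, 14.6]
gripper_width: 0.16
grasp_force: 63.3
```

Request:
send_rows(deltas="0 0 0 0;0 0 0 0;0 0 0 0;0 0 0 0;0 0 0 0", claw=0.6)

```text
t: 25.55
eef_pos: [0.5428, -0.2939, 0.1225]
tool_rot: [0.262, 0.03, 0.965, 0.003]
contact_force: [-1.3, 0.5, -0.2]
gripper_width: 0.599
grasp_force: 0.0
```

Request:
send_rows(deltas="0 0 -0.02 0;0 0 -0.045 0;0 0 -0.085 0;0 0 -0.13 0;0 0 -0.17 0")

```text
t: 26.05
eef_pos: [0.456, -0.292, 0.2709]
tool_rot: [0.262, 0.03, 0.965, 0.003]
contact_force: [0.4, -0.9, 0.2]
gripper_width: 0.602
grasp_force: 0.0
```

```bash
python3 d.py; python3 bd.py "[[.5,-.34,.095],[.65,-.24,.29]]"; python3 look.py scene,top,wrist board_mid,board_foot,rack,red_mid,yellow_mid,green_mid f
python3 - <<'E'
import cv2,numpy as np
f=lambda n,a:cv2.resize(cv2.imread(n)[a[0]:a[1],a[2]:a[3]],(400,400),interpolation=cv2.INTER_CUBIC)
cv2.imwrite("pics/f.png",np.hstack([f("pics/ftop.png",[130,270,290,430]),f("pics/fscene.png",[200,340,290,430])]))
E
```

```text
26.05 [ 0.6048  0.0518  0.0192  2.1582 -0.5744  0.5568  2.5668] [ 0.456  -0.292   0.2709] [ 0.3776 -0.9307  0.158 ] grip 0.6020828951315995 0.0
[[-0.861   0.0572  0.5054]
 [ 0.0599  0.9981 -0.011 ]
 [-0.5051  0.0207 -0.8628]]
scene face y at(.576,.18)= -0.29942633400385693 dy/dx -0.08195076647218466 dy/dz 0.029342413641202436 238 / 313 x [0.5251 0.6335] z [0.0957 0.1602]
top face y at(.576,.18)= -0.292556780276833 dy/dx -0.05762288305755806 dy/dz -0.08926026022272526 323 / 500 x [0.5266 0.6314] z [0.0983 0.1609]
scene board_mid [(array([ 0.5789, -0.2907,  0.0801]), 0.81)]
scene board_foot []
scene rack [(array([ 0.5783, -0.2827,  0.0018]), 0.89), (array([0.5635, 0.0875, 0.3464]), 0.36)]
scene red_mid [(array([ 0.5761, -0.254 ,  0.0502]), 0.62), (array([ 0.5805, -0.295 ,  0.0795]), 0.37)]
scene yellow_mid [(array([ 0.577 , -0.2747,  0.0465]), 0.67)]
scene green_mid [(array([ 0.5785, -0.3076,  0.0439]), 0.52)]
top board_mid [(array([ 0.5826, -0.2929,  0.085 ]), 0.93), (array([ 0.6101, -0.0773,  0.0579]), 0.69)]
top board_foot [(array([ 0.6127, -0.0775,  0.0011]), 0.53)]
top rack [(array([ 0.5772, -0.2885,  0.0023]), 0.73)]
top red_mid [(array([ 0.5731, -0.2523,  0.0471]), 0.69)]
top yellow_mid []
top green_mid []
wrist board_mid [(array([ 0.6078, -0.0774,  0.0595]), 0.84)]
wrist board_foot [(array([ 6.097e-01, -7.810e-02, -6.000e-04]), 0.8)]
wrist rack []
wrist red_mid []
wrist yellow_mid [(array([ 0.5777, -0.2747,  0.0474]), 0.8)]
wrist green_mid [(array([ 0.5769, -0.3127,  0.0473]), 0.75)]
```

View pics/f.png

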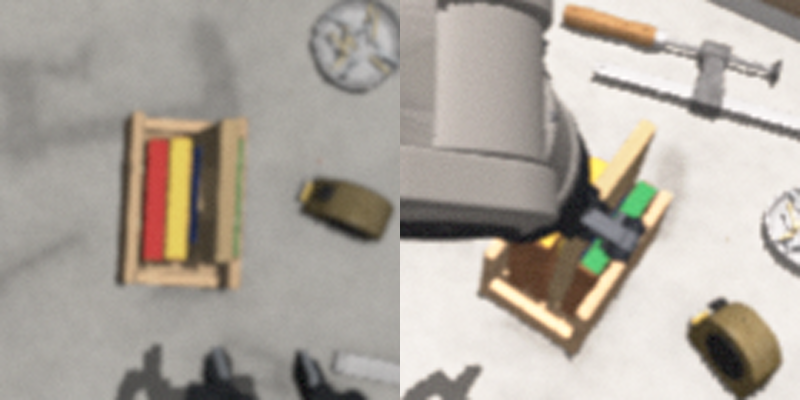

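```bash
python3 -c "
from station import bot
print(bot.hand_in())"
```

```text
the job is handed in; nothing more can be done
None
```

The board came off the hook by pushing the keeper open with the board itself, and it now stands released, slot up, in the gap between the green and yellow templates. No template toppled. I handed the job in at about 26 s, and the hand-in gave no verdict.

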